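# Set out the drilling kit in the job caddy

### The job

Set out the kit for the next drilling job in the blue job caddy, in either order: slide the orange drilling template up out of its slotted wooden holder and stand it, still the same way up, in the caddy's slot, and take the drill-bit tube with the red cap out of the sloping rack and stand it, cap up, in the caddy's round hole. Both must go fully home to the bottom and be let go; leave the yellow- and blue-capped tubes, the clamp and the try square where they are.

Things in the scene. Friction and masses are not known exactly. Their poses are not given: they have to be found in the camera images.
- tube_red: Drill-bit tube: clear plastic cylinder with rounded ends, 20 mm in diameter and 110 mm long over all, its top 30 mm a red cap of the same diameter; a steel bit shows inside; 30 to 55 g. Origin: lowest point, centre of the bottom end; z along the tube to the cap. Starts in any of the rack's three holes, 68 mm standing out along its axis.
- tube_yellow: Same tube with a yellow cap, in another rack hole: leave it. Same origin and axes.
- tube_blue: Same tube with a blue cap, in another rack hole: leave it. Same origin and axes.
- rack: Fixed dark wooden sloping rack, 100 x 200 mm, 85 mm high: a block tilted 25 degrees on a base. Origin: centre of the base's underside; x points away from the robot, y along the row of three holes (22 mm wide, 42 mm deep, 65 mm apart). The holes lean 25 degrees from vertical towards -x (the robot): axis out of the hole (-0.423, 0, 0.906) in this frame.
- template: Orange plastic drilling template, flat panel 8 mm thick (its x), 78 mm wide (its y), 110 mm tall (its z), with six black dots as holes; 60 to 130 g. Origin: centre of its lower edge. It stands upright in the holder's middle slot, 40 mm deep, 70 mm standing out.
- holder: Brown wooden slotted holder, fixed, 90 x 110 x 50 mm high, with three parallel slots along its y (11 mm wide, 85 mm long, 40 mm deep, 28 mm apart in x); the template stands in the middle one. Origin: centre of its underside. Holder and caddy may be on either side of the rack.
- caddy: Blue job caddy, fixed block 70 x 170 x 50 mm high (x, y, z). Origin: centre of its underside; z up. A slot along y and a round hole in its top, both 40 mm deep, floors 10 mm above the bench.
- caddy_slot (a point): Centre of the floor of the caddy's slot (at x 0, y -33 mm, z 10 mm in the caddy's frame); the slot is 12 mm wide along the caddy's x and 88 mm long along its y; its mouth is 40 mm higher.
- caddy_hole (a point): Centre of the floor of the caddy's round hole (at x 0, y +57 mm, z 10 mm in the caddy's frame); the hole is 23 mm wide; its mouth is 40 mm higher.
- clamp: Bar clamp lying on the bench to the right of the rack (-y), black with red grips, 90 x 200 x 24 mm; leave it. Origin: underside of the middle of its bar.
- square: Try square lying flat between robot and rack, dark wooden stock 20 x 110 x 18 mm with a 4 mm steel blade reaching 140 mm along its x, towards the robot; leave it. Origin: underside of the middle of the stock.
There are look-alikes about, which are no part of the job. What is shaped like the tube_red but purple is not meant. Several things have the shape of the template; the one meant has the colours described above.

How it is judged:
At the end, for the whole second after the job is handed in: At rest in the caddy: red tube in the hole (4 mm of floor, 5 mm of centre), template in the slot (4 mm of floor, 5 mm across, 8 mm along, in line), both upright, all within 0.17 rad, under 0.02 m/s. Other tubes moved under 15 mm, clamp and square under 30 mm (horizontal distance between tube_red and caddy_hole below 0.005 m and angle between each of tube_red, template's own z axis and vertical below 0.17 rad and z of tube_red in the frame of caddy_hole below 0.004 m and linear speed of each of tube_red, template below 0.02 m/s and x of template in the frame of caddy_slot between -0.005 and 0.005 m and y of template in the frame of caddy_slot between -0.008 and 0.008 m and z of template in the frame of caddy_slot below 0.004 m and angle between the x axis of template and the x axis of caddy, either way round below 0.17 rad and distance of each of tube_yellow, tube_blue from where it was at the start of the episode below 0.015 m and distance of each of clamp, square from where it was at the start of the episode below 0.03 m); the robot touches nothing.
It fails at once if the yellow or blue tube is moved by more than 15 mm (distance of any of tube_yellow, tube_blue from where it was at the start of the episode above 0.015 m).
It fails at once if the clamp or the try square is pushed more than 30 mm (distance of any of clamp, square from where it was at the start of the episode above 0.03 m).
It also fails if it takes over 70 s, if anything falls off the work surface, if the arm or the gripper's body presses on something with over 40 N, if the wrist force passes 120 N, or if a joint passes its speed limit or range.

### The arm

A 6-joint arm with a two-finger parallel gripper is mounted at the origin on the work surface. World frame = base frame: x ahead of the robot, y to its left, z up, the work surface at z = 0. Lengths are in m, angles in rad, forces in N, time in s.
With the tool pointing down it reaches from about 0.275 to 0.825 m from the base axis. Payload 5.2 kg.
Tool frame: the origin (TCP) lies on the front face of the gripper's body, between the roots of the fingers; the fingertips stand 84 mm ahead of it and the grasp point (between the pads) lies 65 mm ahead of it; z points along the fingers, y is the line along which they close (so a half turn about z gives the same grasp; the last joint's range is limited). The gripper opens to 93 mm and grips with 3 to 60 N. Pads are 15 mm wide; open, the fingers measure 128 mm over their backs; the gripper's body (75 mm by 188 mm) begins 65 mm behind the grasp point.
Start: joints at [-1.434, 0.259, 1.535, -0, 1.348, -0.203], TCP at [0.183, -0.519, 0.303] pointing down, gripper open.
Joint ranges: [-3.14, 3.14], [-0.91, 2.08], [0.19, 2.58], [-1.22, 4.36], [0.22, 2.71], [-3.12, 3.12]. Speed limits (rad/s): [2.57, 2.57, 3.14, 3.14, 3.14, 3.14].

### API

Orientations are given as a rotation vector (axis times angle).
In Python, from workcell import sense, get_image, camera_params, hand_in, spot_in, cut_out, place_of gives the robot as it stands.
- The arm moves only by the tool play_rows, never from a script. Its argument "increments" is a list that holds one entry, the list of rows, each a list of 6 numbers: the shift along the world's x, y, z in m, then the turn, a rotation vector about the world's x, y, z in rad. A call has 1 to 20 rows; each row shifts and turns the commanded pose from where the row before left it; what a row does not reach is not made up. A row lasts 1/12 s, in which the tool goes at most 41.7 mm and 7.16 degrees, less where a joint would pass 70% of its speed; a pose out of reach is approached as far as the arm can. A call with a gripper value outside its range is refused whole. "gripper" is the finger opening in m, from 0 to 0.093, set as the call begins (left out, the last holds). The fingers move at their own pace and stop on an object; the grip force is fixed at half the most. Time passes only in rows, so rows that do not move let the fingers close. It gives the time, the measured TCP pose, the force, the opening and the grip force at its end, in the units of the state.
- sense(): the state, without advancing time (a new reading comes with each control period).
- get_image(name): name is "side" or "top" or "wrist"; returns the picture (480x640x3 uint8, blue, green, red); there is no depth.
- camera_params(name): a dict with "fov_y" (degrees; the focal length in pixels is half the picture's height over the tangent of half this angle, whatever the lens; pixels are square), "cx", "cy" (the principal point, pixels), "T" (4x4, takes a point from camera to world coordinates). Camera axes: x right, y up, looking along -z (the intrinsics and any distortion apply to the point x, -y, -z); pixel columns grow to the right and rows downward; lengths in m; the calibration is good to about 2 mm. The wrist camera is an equidistant fisheye: a pixel r from the principal point sees the ray r / f radians off the axis. A picture is of the moment at which its call begins: read the wrist's pose just before it. camera_params takes no time and is no camera call; for the wrist camera it gives the pose at the moment of the call.
- hand_in(): hands the job in; it is judged then, once.
Trained networks look in the newest picture that a camera, given by its name, has taken for a name from the list of things; names that differ only in an ending like _2 or _b are one class to them, and where a whole thing is asked for, a point or a joint stands for the part that bears it (a point fixed in the world has none). Each returns a list of dicts, best first, with "p" (0 to 1); they miss things now and then, are a little off and sometimes report something else, mostly with a low value. They report only what shows in the picture. A call takes as long as a camera call. They do not tell look-alikes from the thing itself.
- spot_in(camera, name): "box" ([left, top, width, height] as shares, 0 to 1, of the picture: columns of its width, rows of its height, round what is visible of it).
- cut_out(camera, name): "mask" (480x640 bool, what is visible of it) and "box" ([left, top, width, height] as shares, 0 to 1, of the picture: columns of its width, rows of its height, round what is visible of it).
- place_of(camera, name): "position" ([column, row] as shares, 0 to 1, of the picture: columns of its width, rows of its height: a listed point, or the origin of a listed thing).
The state is a dict: "time_s": time; "joints": joint angles; "dq": joint speeds; "effort": joint torques, N m; "ee_pos": TCP position; "ee_rot": TCP orientation; "wrist_force": force on the tool from outside, world axes, zero at the start; "torque": the same for the moment, N m; "grip_width": finger opening in m; "grasp_force": force on a finger pad.
Only numpy, scipy, OpenCV 4.12 (cv2) and the standard library are available. Lean on these libraries where they do the work, as an engineer would, in place of code of your own. Each camera call takes 0.05 s, during which the arm holds its last target. There are 200 camera calls.

## Working session

There is one attempt and no reset: what is moved stays moved. The work goes in short steps, Python scripts to look and compute and a tool call to move; the robot and the scene stay as the last step left them, time stands still between calls to the robot, and variables do not carry over. Pictures are saved under pics/ and viewed, at most 10 in all, crops included, and the job is handed in when it is done.

Besides the shell and the picture viewer there is one more tool, called after "Request:" as name(argument=value, ...) on one line, values as JSON. play_rows: Moves the arm, as the interface text tells. Its arguments: {"type":"object","properties":{"increments":{"type":"array","items":{"type":"array","items":{"type":"array","items":{"type":"number"}}}},"gripper":{"type":"number"}},"required":["increments"]}

```bash
mkdir -p pics
python3 - <<'E'
from workcell import *
import cv2,numpy as np
for n in("top","side"):
    im=get_image(n); cv2.imwrite(f"pics/{n}0.png",im); p=camera_params(n); print(n,p["fov_y"],p["cx"],p["cy"],np.round(p["T"],3).tolist(), {k:v for k,v in p.items() if k not in("T",)})
    for o in("tube_red","template","holder","caddy","rack","caddy_slot","caddy_hole"):
        for f in (place_of,):
            print(o,[(round(d["p"],2),np.round(np.array(d["position"])*[640,480],1).tolist()) for d in f(n,o)][:6])
print(sense())
E
```

```text
top 57.59828667967324 321.0828188551791 242.05871512562987 [[0.071, 0.972, -0.223, 0.432], [-0.997, 0.069, -0.017, -0.029], [-0.001, 0.224, 0.975, 1.006], [0.0, 0.0, 0.0, 1.0]] {'fov_y': 57.59828667967324, 'cx': 321.0828188551791, 'cy': 242.05871512562987}
tube_red [(0.83, [338.0, 156.7]), (0.7, [310.5, 241.0])]
template [(0.87, [493.9, 329.8]), (0.64, [432.4, 327.0])]
holder [(0.96, [433.6, 328.7])]
caddy [(0.93, [189.2, 298.7]), (0.16, [340.5, 234.2])]
rack [(0.61, [309.3, 242.4])]
caddy_slot [(0.91, [202.1, 299.5])]
caddy_hole [(0.67, [164.2, 301.1])]
side 44.824039514394194 326.3945446539067 236.70882390624334 [[-0.993, 0.087, -0.085, 0.535], [-0.121, -0.744, 0.657, 0.822], [-0.006, 0.662, 0.749, 1.021], [0.0, 0.0, 0.0, 1.0]] {'fov_y': 44.824039514394194, 'cx': 326.3945446539067, 'cy': 236.70882390624334}
tube_red [(0.75, [227.0, 240.2]), (0.52, [312.6, 255.5]), (0.39, [379.9, 361.7])]
template [(0.95, [401.1, 149.2]), (0.51, [401.2, 180.9])]
holder [(0.86, [401.8, 181.4])]
caddy [(0.95, [378.3, 377.6])]
rack [(0.92, [317.1, 267.1])]
caddy_slot [(0.92, [378.4, 360.8])]
caddy_hole [(0.96, [388.0, 404.9])]
{'time_s': 0.8, 'joints': array([-1.43379065e+00,  2.58541560e-01,  1.53496421e+00,  1.32528502e-05,
        1.34797498e+00, -2.02785885e-01]), 'dq': array([-4.66883897e-04, -2.87615306e-04, -7.00923510e-04, -9.24147920e-05,
       -1.32121609e-03, -3.86505706e-04]), 'effort': array([ 1.27880852e-03, -4.37131190e+01, -2.84295917e+01,  7.23716151e-02,
        3.07539396e-02,  1.09525317e-06]), 'ee_pos': array([ 0.18334605, -0.5185653 ,  0.30279861]), 'ee_rot': array([3.09625137e+00, 5.31155811e-01, 1.45116563e-05]), 'wrist_force': array([-0.6111948 ,  0.7383415 ,  0.13330903]), 'torque': array([-0.00429958, -0.04543915, -0.02614272]), 'grasp_force': 0.0, 'grip_width': 0.09288815587822732}
```

View pics/top0.png

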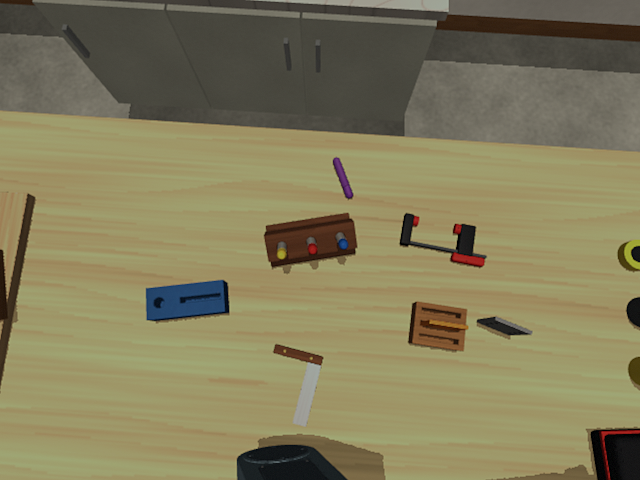

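View pics/side0.png

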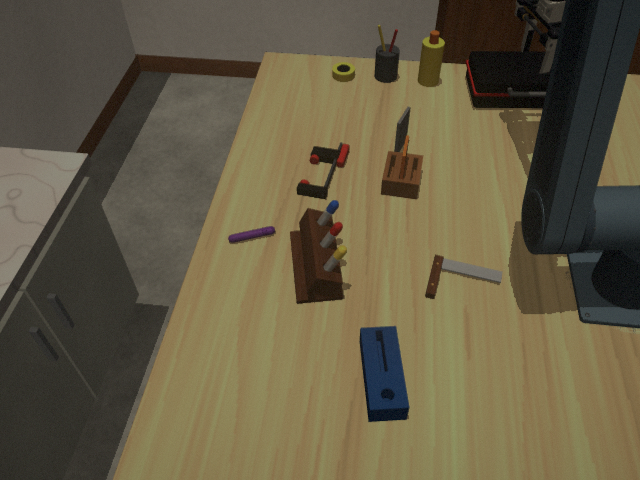

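Both views show the red-capped tube in the rack's middle hole (top 312,247; side 336,229). The purple tube lying at top (343,178) is a look-alike. The orange template stands in the holder (top 443,324; side 405,145). The dark grey panel at top (505,326) is a look-alike. The caddy is at top (188,300).

Next I'll get coarse positions and an enlarged crop to confirm.

```bash
cat > h.py <<'E'
import numpy as np,cv2
from workcell import *
from scipy.spatial.transform import Rotation as R
def ray(p,uv,fish=False):
    f=240/np.tan(np.radians(p["fov_y"])/2); d=np.array([uv[0]-p["cx"],uv[1]-p["cy"]])
    if fish:
        r=np.hypot(*d); a=r/f; v=np.array([d[0]/r*np.sin(a),-d[1]/r*np.sin(a),-np.cos(a)]) if r>0 else np.array([0,0,-1.])
    else: v=np.array([d[0]/f,-d[1]/f,-1])
    v=p["T"][:3,:3]@v; return p["T"][:3,3],v/np.linalg.norm(v)
def onz(p,uv,z,fish=False):
    o,v=ray(p,uv,fish); return o+v*(z-o[2])/v[2]
def tri(rays):
    A=sum(np.eye(3)-np.outer(v,v) for o,v in rays); b=sum((np.eye(3)-np.outer(v,v))@o for o,v in rays)
    x=np.linalg.solve(A,b); return x,[np.linalg.norm((np.eye(3)-np.outer(v,v))@(x-o)) for o,v in rays]
def proj(p,X,fish=False):
    f=240/np.tan(np.radians(p["fov_y"])/2); T=p["T"]; c=T[:3,:3].T@(np.asarray(X)-T[:3,3]); v=np.array([c[0],-c[1],-c[2]])
    if fish:
        s=np.hypot(v[0],v[1]); a=np.arctan2(s,v[2]); return np.array([p["cx"],p["cy"]])+f*a*v[:2]/s
    return np.array([p["cx"],p["cy"]])+f*v[:2]/v[2]
def blob(im,lo,hi,box=None):
    m=cv2.inRange(cv2.cvtColor(im,cv2.COLOR_BGR2HSV),lo,hi)
    if box: k=np.zeros_like(m); k[box[1]:box[3],box[0]:box[2]]=1; m=m*k
    n,l,s,c=cv2.connectedComponentsWithStats(m); i=1+np.argmax(s[1:,4]); return c[i],s[i],l==i
E
python3 - <<'E'
from h import *
P={n:camera_params(n) for n in("top","side")}; I={n:cv2.imread(f"pics/{n}0.png") for n in P}
def t(a,b): x,e=tri([ray(P["top"],a),ray(P["side"],b)]); return np.round(x,4),np.round(e,4)
print("slot",t((202.1,299.5),(378.4,360.8)));print("hole",t((164.2,301.1),(388,404.9)));print("holder",t((433.6,328.7),(401.8,181.4)))
print("rack",t((309.3,242.4),(317.1,267.1)));print("redorigin",t((310.5,241),(312.6,255.5)))
a=blob(I["top"],(0,140,90),(6,255,255),(295,230,325,262))[:2];b=blob(I["side"],(0,140,70),(6,255,255),(322,215,350,240))[:2]
print(a,b,"cap",t(a[0],b[0]))
a=blob(I["top"],(8,200,120),(22,255,255),(405,300,475,350))[:2];b=blob(I["side"],(5,150,90),(22,255,255),(395,125,415,165))[:2]
print(a,b,"tmpl",t(a[0],b[0]))
w=camera_params("wrist");s=sense();Rt=R.from_rotvec(s["ee_rot"]).as_matrix()
print(w["fov_y"],w["cx"],w["cy"],"cam in tool",np.round(Rt.T@(w["T"][:3,3]-s["ee_pos"]),3),np.round(Rt.T@w["T"][:3,:3],3).tolist())
c1=cv2.resize(I["top"][215:275,255:365],None,fx=6,fy=6,interpolation=2)[:290];c2=cv2.resize(I["top"][295:345,405:535],None,fx=5,fy=5,interpolation=2)
o=np.zeros((580,660,3),np.uint8);o[:290]=c1;o[300:550,:650]=c2;cv2.imwrite("pics/crop.png",o)
E
```

```text
slot (array([0.5086, 0.2474, 0.0142]), array([0.0019, 0.0019]))
hole (array([0.4922, 0.3341, 0.0119]), array([0.0051, 0.0051]))
holder (array([ 0.4814, -0.279 ,  0.0027]), array([0.0018, 0.0018]))
rack (array([ 0.661 ,  0.0165, -0.0042]), array([0.0006, 0.0006]))
redorigin (array([0.6644, 0.0119, 0.0273]), array([0.0075, 0.0075]))
(array([312.06410256, 248.14102564]), array([308, 243,  10,  11,  78], dtype=int32)) (array([335.4       , 227.84210526]), array([330, 222,  12,  14,  95], dtype=int32)) cap (array([0.6215, 0.0043, 0.1184]), array([0.0007, 0.0007]))
(array([466.4, 327.4]), array([465, 326,   3,   3,   5], dtype=int32)) (array([401.91428571, 151.7       ]), array([395, 135,  14,  30, 140], dtype=int32)) tmpl (array([ 0.4872, -0.3372,  0.0511]), array([0.0022, 0.0022]))
65.70646984690485 313.5198466674894 246.29597419873397 cam in tool [ 0.075 -0.001 -0.082] [[0.0, 0.964, 0.267], [1.0, -0.0, 0.0], [0.0, 0.267, -0.964]]
```

View pics/crop.png

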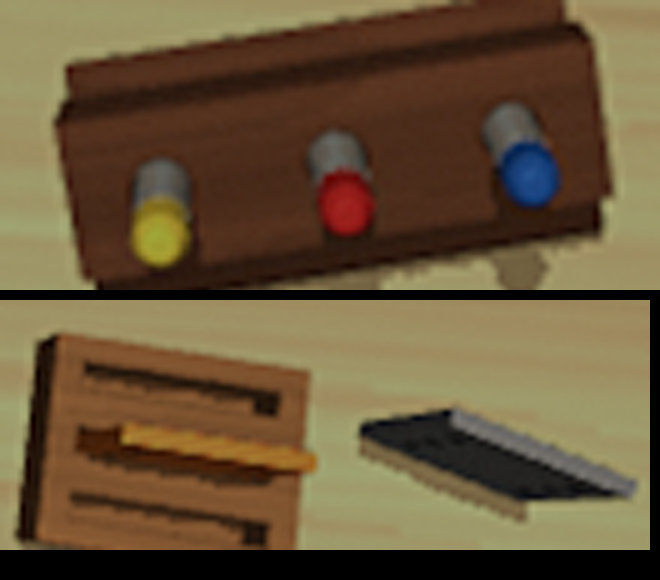

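Crop confirmed: the red cap is in the rack's middle hole at top (312,247), and the orange template is in the holder's middle slot. The grey/black panel to its right is the look-alike. Now a wrist view over the holder.

Request:
play_rows(increments=[[[0.0212,0.0178,0.003,0,0,0.088],[0.0212,0.0178,0.003,0,0,0.088],[0.0212,0.0178,0.003,0,0,0.088],[0.0212,0.0178,0.003,0,0,0.088],[0.0212,0.0178,0.003,0,0,0.088],[0.0212,0.0178,0.003,0,0,0.088],[0.0212,0.0178,0.003,0,0,0.088],[0.0212,0.0178,0.003,0,0,0.088],[0.0212,0.0178,0.003,0,0,0.088],[0.0212,0.0178,0.003,0,0,0.088],[0.0212,0.0178,0.003,0,0,0.088],[0.0212,0.0178,0.003,0,0,0.088],[0.0212,0.0178,0.003,0,0,0.088],[0.0212,0.0178,0.003,0,0,0.088],[0,0,0,0,0,0],[0,0,0,0,0,0]]])

```text
time_s: 2.13
ee_pos: [0.4809, -0.2684, 0.3448]
ee_rot: [2.218, 2.225, -0.0]
wrist_force: [-0.3, 0.8, -0.1]
grip_width: 0.0928
grasp_force: 0.0
```

```bash
cat > shot.py <<'E'
import sys,pickle
from h import *
n=sys.argv[1]; p=camera_params("wrist"); im=get_image("wrist"); cv2.imwrite(f"pics/{n}.png",im); s=sense()
pickle.dump((p,s),open(f"{n}.pkl","wb")); print(s["time_s"],np.round(s["ee_pos"],4),np.round(s["ee_rot"],4),np.round(s["joints"],2),np.round(s["wrist_force"],1))
E
python3 shot.py w1
```

```text
2.1833 [ 0.4801 -0.2691  0.3446] [-2.2200e+00 -2.2225e+00  1.0000e-03] [-0.71  0.24  1.46 -0.    1.44 -0.71] [ 0.6 -0.3 -0.5]
```

View pics/w1.png

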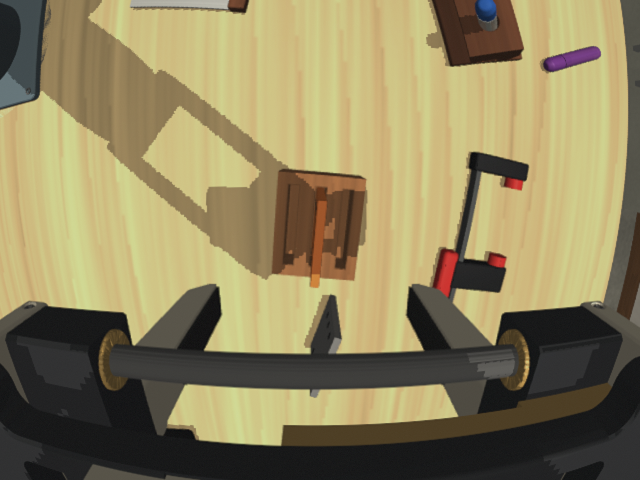

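The wrist view shows the holder at (320,225), with the orange template's top edge from about (321,190) to (315,286). The grey panel is at (325,345). I'll take a second view shifted in -y.

Request:
play_rows(increments=[[[-0.01,-0.025,-0.01,0,0,0],[-0.01,-0.025,-0.01,0,0,0],[-0.01,-0.025,-0.01,0,0,0],[-0.01,-0.025,-0.01,0,0,0],[0,0,0,0,0,0],[0,0,0,0,0,0],[0,0,0,0,0,0]]])

```text
time_s: 2.77
ee_pos: [0.4394, -0.3697, 0.3048]
ee_rot: [-2.223, -2.219, -0.001]
wrist_force: [0.3, 0.1, -0.2]
grip_width: 0.093
grasp_force: 0.0
```

```bash
python3 shot.py w2
cat > fit.py <<'E'
from h import *
import pickle
from scipy.optimize import minimize
def corners(x,y,yaw,z0,z1,lx,ly):
    c,s=np.cos(yaw),np.sin(yaw)
    return [(x+c*a-s*b,y+s*a+c*b,z) for z in(z0,z1) for a in(-lx/2,lx/2) for b in(-ly/2,ly/2)]
def sil(p,C,fish,shape):
    S=8; pts=np.array([proj(p,c,fish) for c in C]); h=cv2.convexHull(np.round(pts*S).astype(np.int32))
    m=np.zeros((480*2,640*2),np.uint8); cv2.fillConvexPoly(m,np.round(((h/S)+.5)*2*64).astype(np.int32),255,cv2.LINE_AA,6)
    return cv2.resize(m,(640,480),interpolation=cv2.INTER_AREA)/255.
def fit(views,x0,lx,ly,ztop_free=True,z0=0.,step=(.01,.01,.1,.01)):
    # views: (params,mask,fish); x0=[x,y,yaw,ztop]
    def cost(q):
        e=0
        for p,m,f in views:
            s=sil(p,corners(q[0],q[1],q[2],z0,q[3],lx,ly),f,None); e+=1-np.minimum(s,m).sum()/np.maximum(s,m).sum()
        return e/len(views)
    x0=np.array(x0,float); best=None
    for k in range(3):
        r=minimize(cost,x0,method="Nelder-Mead",options=dict(initial_simplex=np.vstack([x0]+[x0+np.eye(4)[i]*step[i]/(k+1) for i in range(4)]),xatol=1e-5,fatol=1e-5)); x0=r.x
    return r.x,r.fun
E
python3 - <<'E'
from fit import *
V=[];H=[]
for n in("w1","w2"):
    p,s=pickle.load(open(n+".pkl","rb")); im=cv2.imread(f"pics/{n}.png")
    u=proj(p,(.485,-.29,.1),True).astype(int)
    hsv=cv2.cvtColor(im,cv2.COLOR_BGR2HSV); print(n,u,hsv[215,319] if n=="w1" else hsv[u[1],u[0]])
    c,st,m=blob(im,(8,190,110),(16,255,255),(u[0]-70,u[1]-80,u[0]+70,u[1]+90)); print(c,st)
    V.append((p,m.astype(float),True))
    cv2.imwrite(f"pics/c_{n}.png",cv2.resize(np.hstack([im[u[1]-75:u[1]+75,u[0]-60:u[0]+60],(m[u[1]-75:u[1]+75,u[0]-60:u[0]+60,None]*np.uint8([255]*3))]),None,fx=2.5,fy=3.5,interpolation=2))
a=cv2.imread("pics/c_w1.png");b=cv2.imread("pics/c_w2.png");cv2.imwrite("pics/c12.png",cv2.resize(np.hstack([a,b]),(800,400)))
q,f=fit(V,(.485,-.29,-.1,.12),.008,.078,z0=.05); print(np.round(q,4),f)
E
```

```text
2.8167 [ 0.4399 -0.3693  0.3052] [2.2215e+00 2.2210e+00 4.0000e-04] [-0.89  0.3   1.47  0.    1.37 -0.89] [ 0.5 -0.  -0.6]
w1 [317 252] [ 11 184 159]
[318.         265.66666667] [317 265   3   2   3]
w2 [372 140] [ 18 163 211]
[372.  109.5] [372 109   1   2   2]
[ 0.4886 -0.2813 -0.0116  0.0499] 0.9962913546248884
```

View pics/c12.png

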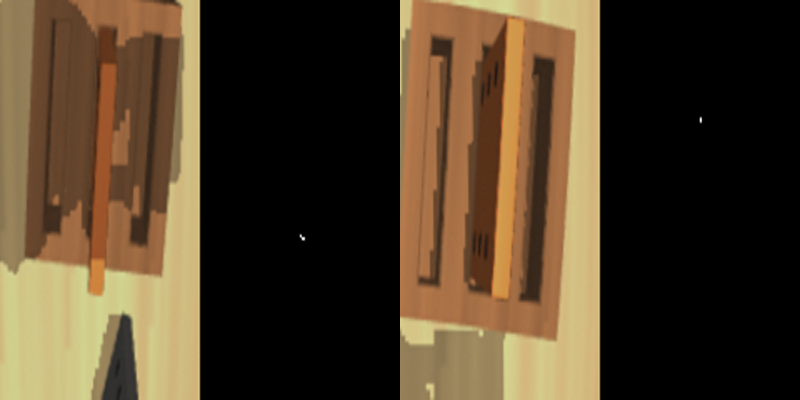

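The crops show the template's narrow top edge clearly: w1 from (321.8,201) to (315.2,287), w2 from (381,72.5) to (373,176). I'll triangulate the ends.

```bash
cat > ends.py <<'E'
from fit import *
def edge(n,a,b,lo,hi,pad=12):
    pass
E
python3 - <<'E'
from fit import *
L=[pickle.load(open(n+".pkl","rb"))[0] for n in("w1","w2")]
A=[(321.8,201),(381,72.5)];B=[(315.2,287.2),(373.2,176.4)]
r=[]
for q in(A,B):
    x,e=tri([ray(p,u,True) for p,u in zip(L,q)]); print(np.round(x,4),np.round(e,4)); r.append(x)
d=r[0]-r[1]; print("len",np.linalg.norm(d),"yaw",np.arctan2(-d[0],d[1]),"mid",(r[0]+r[1])/2)
# refine: mask of light top edge in w2, whole orange in both by hue/sat local
for n,p,q in zip(("w1","w2"),L,zip(A,B)):
    im=cv2.imread(f"pics/{n}.png"); hsv=cv2.cvtColor(im,cv2.COLOR_BGR2HSV)
    for t in(.1,.3,.5,.7,.9):
        u=np.array(q[0])*(1-t)+np.array(q[1])*t; i=int(round(u[1])); j=int(u[0]); print(n,i,[(k,hsv[i,k].tolist()) for k in range(j-6,j+8)] if t in(.3,.9) else "")
E
```

```text
[ 0.4879 -0.2396  0.1187] [0.0001 0.0001]
[ 0.4826 -0.3162  0.12  ] [0. 0.]
len 0.07679091486033061 yaw -0.06901888631058416 mid [ 0.48529379 -0.27786595  0.11937299]
w1 210 
w1 227 [(313, [11, 167, 90]), (314, [11, 183, 88]), (315, [11, 185, 120]), (316, [11, 187, 150]), (317, [11, 185, 160]), (318, [11, 184, 159]), (319, [11, 184, 159]), (320, [11, 186, 159]), (321, [11, 184, 158]), (322, [11, 186, 158]), (323, [11, 188, 155]), (324, [11, 166, 146]), (325, [13, 149, 152]), (326, [13, 148, 164])]
w1 244 
w1 261 
w1 279 [(309, [27, 90, 193]), (310, [18, 118, 169]), (311, [13, 178, 173]), (312, [15, 179, 205]), (313, [15, 178, 206]), (314, [15, 177, 206]), (315, [15, 178, 205]), (316, [15, 179, 206]), (317, [15, 180, 205]), (318, [14, 178, 206]), (319, [16, 138, 207]), (320, [28, 85, 209]), (321, [29, 84, 209]), (322, [28, 87, 208])]
w2 83 
w2 104 [(372, [11, 181, 90]), (373, [13, 185, 145]), (374, [14, 175, 208]), (375, [18, 161, 211]), (376, [18, 160, 210]), (377, [17, 163, 208]), (378, [17, 165, 209]), (379, [17, 165, 209]), (380, [17, 164, 210]), (381, [17, 165, 210]), (382, [17, 169, 210]), (383, [16, 175, 207]), (384, [15, 163, 164]), (385, [13, 150, 158])]
w2 124 
w2 145 
w2 166 [(367, [13, 181, 104]), (368, [14, 175, 201]), (369, [17, 165, 212]), (370, [17, 161, 211]), (371, [17, 164, 210]), (372, [17, 165, 210]), (373, [17, 166, 210]), (374, [17, 168, 209]), (375, [16, 169, 210]), (376, [16, 171, 210]), (377, [15, 173, 205]), (378, [13, 168, 152]), (379, [13, 149, 159]), (380, [13, 147, 165])]
```

The template top measures 0.1194 m against 0.120 expected, and its length 77 mm against 78. Its mid is (0.4853, -0.2779) and its yaw -0.069. Next I'll look at the rack and the caddy, each from two places.

Request:
play_rows(increments=[[[0.0092,0.0308,0.0046,0,0,0],[0.0092,0.0308,0.0046,0,0,0],[0.0092,0.0308,0.0046,0,0,0],[0.0092,0.0308,0.0046,0,0,0],[0.0092,0.0308,0.0046,0,0,0],[0.0092,0.0308,0.0046,0,0,0],[0.0092,0.0308,0.0046,0,0,0],[0.0092,0.0308,0.0046,0,0,0],[0.0092,0.0308,0.0046,0,0,0],[0.0092,0.0308,0.0046,0,0,0],[0.0092,0.0308,0.0046,0,0,0],[0.0092,0.0308,0.0046,0,0,0],[0,0,0,0,0,0],[0,0,0,0,0,0],[0,0,0,0,0,0]]])

```text
time_s: 4.07
ee_pos: [0.5502, 0.0008, 0.3603]
ee_rot: [2.218, 2.224, -0.0]
wrist_force: [0.8, 0.0, 0.4]
grip_width: 0.0931
grasp_force: 0.0
```

```bash
python3 shot.py w3
```

```text
4.1167 [5.501e-01 1.000e-04 3.601e-01] [ 2.2197e+00  2.2226e+00 -5.0000e-04] [-0.2   0.23  1.44 -0.    1.48 -0.2 ] [ 0.1  0.1 -0.1]
```

Request:
play_rows(increments=[[[-0.01,-0.025,-0.01,0,0,0],[-0.01,-0.025,-0.01,0,0,0],[-0.01,-0.025,-0.01,0,0,0],[0,0,0,0,0,0],[0,0,0,0,0,0],[0,0,0,0,0,0]]])

```text
time_s: 4.62
ee_pos: [0.5205, -0.0754, 0.3303]
ee_rot: [2.223, 2.22, 0.001]
wrist_force: [-0.6, 0.1, 0.6]
grip_width: 0.093
grasp_force: 0.0
```

```bash
python3 shot.py w4
```

```text
4.6667 [ 0.5207 -0.075   0.3305] [2.2211e+00 2.2209e+00 1.2000e-03] [-0.36  0.2   1.55  0.    1.4  -0.36] [-0.5  0.5  0.4]
```

Request:
play_rows(increments=[[[-0.001,0.032,0.001,0,0,0],[-0.001,0.032,0.001,0,0,0],[-0.001,0.032,0.001,0,0,0],[-0.001,0.032,0.001,0,0,0],[-0.001,0.032,0.001,0,0,0],[-0.001,0.032,0.001,0,0,0],[-0.001,0.032,0.001,0,0,0],[-0.001,0.032,0.001,0,0,0],[-0.001,0.032,0.001,0,0,0],[-0.001,0.032,0.001,0,0,0],[0,0,0,0,0,0],[0,0,0,0,0,0],[0,0,0,0,0,0]]])

```text
time_s: 5.75
ee_pos: [0.5103, 0.2457, 0.3401]
ee_rot: [2.218, 2.224, -0.0]
wrist_force: [0.4, -0.1, -0.9]
grip_width: 0.093
grasp_force: 0.0
```

```bash
python3 shot.py w5
```

```text
5.8 [0.5105 0.245  0.3401] [ 2.2196e+00  2.2227e+00 -3.0000e-04] [ 0.25  0.27  1.43 -0.    1.44  0.25] [-0.2 -0.5  0.7]
```

Request:
play_rows(increments=[[[-0.01,-0.03,-0.01,0,0,0],[-0.01,-0.03,-0.01,0,0,0],[-0.01,-0.03,-0.01,0,0,0],[0,0,0,0,0,0],[0,0,0,0,0,0],[0,0,0,0,0,0]]])

```text
time_s: 6.3
ee_pos: [0.4811, 0.1545, 0.3106]
ee_rot: [2.223, 2.219, 0.002]
wrist_force: [0.3, 0.9, -0.0]
grip_width: 0.093
grasp_force: 0.0
```

```bash
python3 shot.py w6
python3 - <<'E'
from h import *
I=[cv2.imread(f"pics/w{k}.png") for k in(3,4,5,6)]
cv2.imwrite("pics/m.png",cv2.resize(np.vstack([np.hstack(I[:2]),np.hstack(I[2:])]),(800,600),interpolation=cv2.INTER_AREA))
E
```

```text
6.35 [0.4813 0.1551 0.3107] [2.2211 2.2206 0.0024] [0.09 0.17 1.63 0.   1.34 0.09] [-0.3  0.5 -0.5]
```

View pics/m.png

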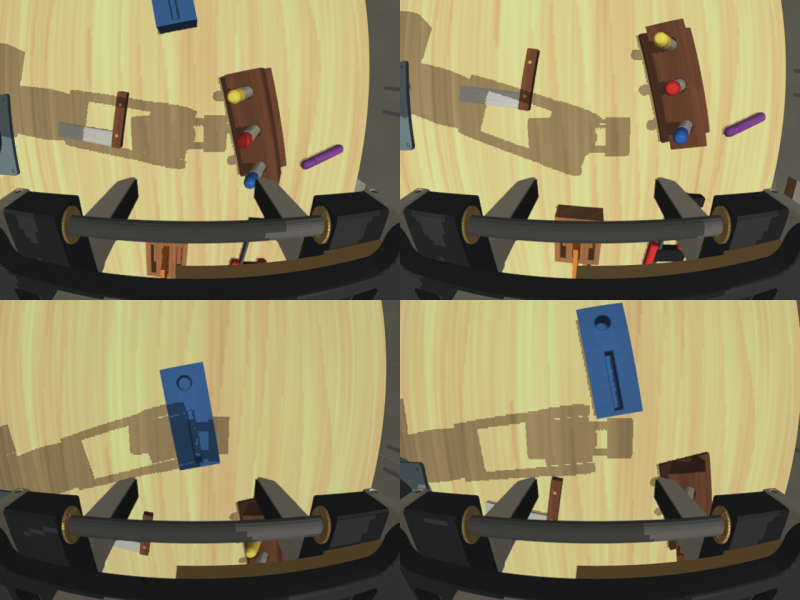

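The contact sheet, at half scale, shows the rack with yellow, red and blue caps at w3 (236,96), (246,138), (252,178). The caddy is fully visible in w5, hole (184,382), and in w6. Now fitting models to the masks.

```bash
cat > m.py <<'E'
from fit import *
def ld(n): return pickle.load(open(n+".pkl","rb"))[0],cv2.imread(f"pics/{n}.png")
V=[]
for n in("w5","w6"):
    p,im=ld(n); c,st,m=blob(im,(100,100,25),(125,255,255),(100,0,540,370)); 
    cs,_=cv2.findContours(m.astype(np.uint8),0,1); k=np.zeros((480,640),np.uint8); cv2.fillConvexPoly(k,cv2.convexHull(max(cs,key=cv2.contourArea)),1)
    print(n,c,st,m.sum(),k.sum()); V.append((p,k.astype(float),True))
q,f=fit(V,(.5,.29,.15,.05),.07,.17); print("caddy",np.round(q,4),f)
c,s=np.cos(q[2]),np.sin(q[2])
for nm,y in(("slot",-.033),("hole",.057)): print(nm,np.round([q[0]-s*y,q[1]+c*y],4),[np.round(proj(v[0],(q[0]-s*y,q[1]+c*y,.05),True),1).tolist() for v in V])
for v,(n) in zip(V,("w5","w6")):
    for y,r in((-.033,(.012,.088)),(.057,None)):
        im=ld(n)[1]; g=cv2.cvtColor(im,cv2.COLOR_BGR2HSV)
# hole/slot ellipses
# caps
th=np.radians(25); W=[]
cols=dict(y=((22,120,70),(34,255,255),1),r=((0,150,70),(6,255,255),0),b=((100,120,50),(125,255,255),-1))
X0=(.6215,.0043,.12); 
for n in("w3","w4"):
    p,im=ld(n)
    for k,(lo,hi,o) in cols.items():
        u=proj(p,(X0[0]-.1*0.065*o,X0[1]+.065*o,.12),True).astype(int)
        c,st,m=blob(im,lo,hi,(u[0]-26,u[1]-26,u[0]+26,u[1]+26)); print(n,k,u,np.round(c,1),st); W.append((p,m.astype(float),o))
def cap(q,o):
    yaw=q[3];ax=np.array([-np.sin(th)*np.cos(yaw),-np.sin(th)*np.sin(yaw),np.cos(th)]);ry=np.array([-np.sin(yaw),np.cos(yaw),0]);e=np.cross(ax,ry)
    tip=np.array(q[:3])+.065*o*ry; P=[]
    for l,r in((-.03,.01),(-.01,.01),(-.006,.0092),(-.003,.0071),(-.001,.0044)):
        for a in np.linspace(0,6.28,17)[:-1]: P.append(tip+ax*l+r*(np.cos(a)*ry+np.sin(a)*e))
    return P
def cost(q): 
    e=0
    for p,m,o in W:
        s=sil(p,cap(q,o),True,None); e+=1-np.minimum(s,m).sum()/np.maximum(s,m).sum()
    return e/len(W)
x0=np.array([.615,.004,.13,.12])
for k in range(3): r=minimize(cost,x0,method="Nelder-Mead",options=dict(initial_simplex=np.vstack([x0]+[x0+np.eye(4)[i]*(.01,.01,.01,.1)[i]/(k+1) for i in range(4)]),xatol=1e-5,fatol=1e-5)); x0=r.x
print("red tip",np.round(r.x,4),r.fun)
E
python3 m.py
```

```text
w5 [304.30811842 184.43016709] [  256   100    95   172 11012] 11012 11273
w6 [335.18557014  96.11766937] [  282     5   106   184 13181] 13181 13439
caddy [0.5016 0.2793 0.1814 0.049 ] 0.01635935453232723
slot [0.5076 0.2468] [[310.6, 218.5], [342.0, 127.5]]
hole [0.4913 0.3353] [[294.3, 131.1], [323.9, 34.7]]
w3 y [388 154] [376.6 153.2] [363 142  28  24 519]
w3 r [392 227] [390.4 224.1] [378 211  26  27 518]
w3 b [394 293] [401.3 288. ] [391 275  23  26 404]
w4 y [431  64] [418.6  63.9] [405  52  28  25 532]
w4 r [438 143] [435.4 141. ] [423 129  26  25 522]
w4 b [441 222] [448.9 216.8] [437 204  24  27 499]
red tip [0.6131 0.0051 0.1311 0.2314] 0.1073808032360506
```

The caddy top measures 0.049 against 0.050, and the projected hole and slot centres match the picture. I'll refine the tube fit, since the mask thresholds look tight.

```bash
cat >> m.py <<'E'
print("per",[round(float(1-np.minimum(s:=sil(p,cap(r.x,o),True,None),m).sum()/np.maximum(s,m).sum()),3) for p,m,o in W],[(int(m.sum()),round(sil(p,cap(r.x,o),True,None).sum())) for p,m,o in W])
W.clear()
cols=dict(y=((20,110,30),(36,255,255),1),r=((0,140,30),(7,255,255),0),b=((98,100,25),(128,255,255),-1))
for n in("w3","w4"):
    p,im=ld(n); hs=cv2.cvtColor(im,cv2.COLOR_BGR2HSV).copy()
    for k,(lo,hi,o) in cols.items():
        if n=="w3" and k=="b": continue
        u=np.mean([proj(p,c,True) for c in cap(r.x,o)],0).astype(int)
        h2=hs[u[1]-22:u[1]+22,u[0]-22:u[0]+22]; m=cv2.inRange(h2,lo,hi)
        if k=="r": m|=cv2.inRange(h2,(172,140,30),(180,255,255))
        M=np.zeros((480,640),np.uint8);M[u[1]-22:u[1]+22,u[0]-22:u[0]+22]=m
        nn,l,s,c=cv2.connectedComponentsWithStats(M);i=1+np.argmax(s[1:,4]);W.append((p,cv2.morphologyEx((l==i).astype(np.uint8),cv2.MORPH_CLOSE,np.ones((5,5))).astype(float),o))
for k in range(3): r=minimize(cost,x0,method="Nelder-Mead",options=dict(initial_simplex=np.vstack([x0]+[x0+np.eye(4)[i]*(.01,.01,.01,.1)[i]/(k+1) for i in range(4)]),xatol=1e-5,fatol=1e-5)); x0=r.x
print("red tip",np.round(r.x,4),r.fun,[(int(m.sum()),round(sil(p,cap(r.x,o),True,None).sum())) for p,m,o in W])
o=[]
for n in("w3","w4"):
    p,im=ld(n);u=proj(p,r.x[:3],True).astype(int);S=4
    for oo in(1,0,-1):
        h=cv2.convexHull(np.float32([proj(p,c,True) for c in cap(r.x,oo)])).astype(np.float32)
        o.append((n,h))
    x,y=u[0]-50,max(u[1]-68,0);c=cv2.resize(im[y:y+145,x:x+100],None,fx=S,fy=S,interpolation=2)
    for nn,h in o:
        if nn==n: cv2.polylines(c,[np.round((h-[x,y]+.5)*S).astype(np.int32)],True,(255,255,255),1)
    o.append(("img"+n,c))
cv2.imwrite("pics/cap.png",np.hstack([c for k,c in o if k.startswith("img")]))
E
python3 m.py | tail -2
```

```text
per [0.064, 0.075, 0.237, 0.085, 0.051, 0.133] [(519, 543), (518, 547), (404, 529), (532, 570), (522, 534), (499, 573)]
red tip [0.6128 0.0053 0.1322 0.2315] 0.06883869020615277 [(540, 548), (532, 553), (560, 575), (537, 538), (509, 577)]
```

View pics/cap.png

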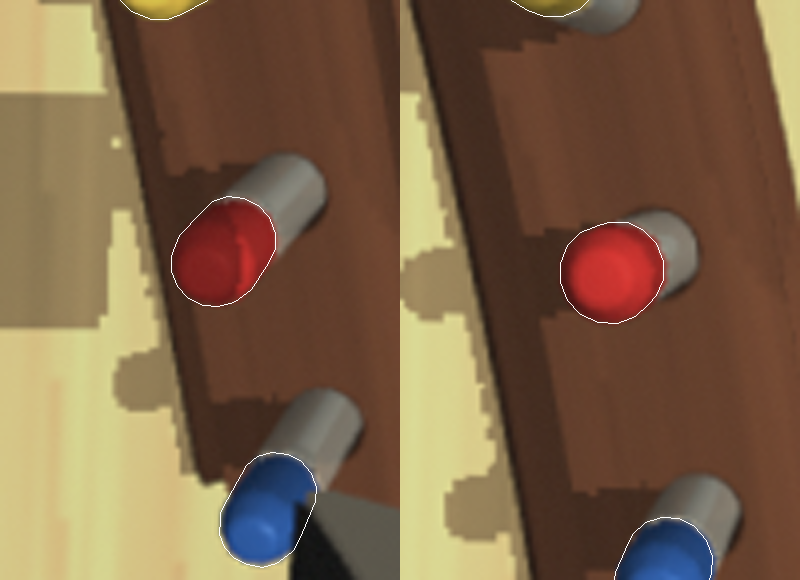

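The fit hugs the red cap in both views: tip (0.6128, 0.0053, 0.1322), yaw 0.2315. Now I'll go to the tilted pre-grasp.

Request:
play_rows(increments=[[[0.0092,-0.0204,0,0,0,0.0772],[0.0092,-0.0204,0,0,0,0.0772],[0.0092,-0.0204,0,0,0,0.0771],[0.0092,-0.0204,0,0.02,-0.0849,0],[0.0092,-0.0204,-0.01,0.02,-0.0849,0],[0.0092,-0.0204,-0.01,0.02,-0.0849,0],[0.0092,-0.0204,-0.015,0.02,-0.0849,0],[0.0095,-0.0206,-0.0166,0.02,-0.0849,0],[0,0,0,0,0,0],[0,0,0,0,0,0],[0,0,0,0,0,0]]])

```text
time_s: 7.27
ee_pos: [0.5551, -0.0077, 0.2592]
ee_rot: [1.755, 2.22, 0.491]
wrist_force: [0.5, 0.2, -0.0]
grip_width: 0.0929
grasp_force: 0.0
```

```bash
cat > tgt.py <<'E'
from h import *
s=sense(); a=np.array([-.4113,-.0970,.9063]); tip=np.array([.6128,.0053,.1322])
Rt=R.from_rotvec(s["ee_rot"]).as_matrix()
Rg=np.column_stack([[-np.sin(.2315),np.cos(.2315),0],np.cross(-a,[-np.sin(.2315),np.cos(.2315),0]),-a])
print(np.round(Rt,3).tolist()); print("turn left",np.round(R.from_matrix(Rg@Rt.T).as_rotvec(),4)); print("pos",np.round(s["ee_pos"],4),"to grasp",np.round(tip+.043*a-s["ee_pos"],4),np.round(s["joints"],2),s["time_s"])
E
python3 tgt.py; python3 shot.py w7
```

```text
[[-0.23, 0.882, 0.411], [0.973, 0.209, 0.097], [-0.0, 0.422, -0.907]]
turn left [ 0.0003 -0.0004 -0.001 ]
pos [ 0.5551 -0.0077  0.2592] to grasp [ 0.04    0.0088 -0.0881] [-0.33  0.13  1.89  0.33  0.78 -0.76] 7.2667
7.3167 [ 0.5554 -0.0074  0.2597] [1.7535 2.22   0.4918] [-0.33  0.12  1.89  0.33  0.78 -0.76] [-0.1 -0.5 -0.3]
```

Request:
play_rows(increments=[[[0.005,0.0011,-0.011,0,0,0],[0.005,0.0011,-0.011,0,0,0],[0.005,0.0011,-0.011,0,0,0],[0.005,0.0011,-0.011,0,0,0],[0.005,0.0011,-0.011,0,0,0],[0.005,0.0011,-0.011,0,0,0],[0.005,0.0011,-0.011,0,0,0],[0.005,0.0011,-0.011,0,0,0],[0,0,0,0,0,0],[0,0,0,0,0,0],[0,0,0,0,0,0]]])

```text
time_s: 8.23
ee_pos: [0.5946, 0.0007, 0.1705]
ee_rot: [1.755, 2.22, 0.491]
wrist_force: [0.5, 0.1, -0.4]
grip_width: 0.093
grasp_force: 0.0
```

Request:
play_rows(increments=[[[0,0,0,0,0,0],[0,0,0,0,0,0],[0,0,0,0,0,0],[0,0,0,0,0,0],[0,0,0,0,0,0],[0,0,0,0,0,0],[0,0,0,0,0,0],[0,0,0,0,0,0],[0,0,0,0,0,0],[0,0,0,0,0,0]]], gripper=0.01)

```text
time_s: 9.07
ee_pos: [0.5944, 0.0007, 0.1703]
ee_rot: [1.755, 2.22, 0.491]
wrist_force: [-0.2, 0.5, -0.1]
grip_width: 0.0308
grasp_force: 0.0
```

Request:
play_rows(increments=[[[0,0,0,0,0,0],[0,0,0,0,0,0],[0,0,0,0,0,0],[0,0,0,0,0,0],[0,0,0,0,0,0]]])

```text
time_s: 9.48
ee_pos: [0.596, 0.0005, 0.1715]
ee_rot: [1.754, 2.216, 0.493]
wrist_force: [4.7, 1.7, 0.4]
grip_width: 0.0197
grasp_force: 29.5
```

Gripped: opening 19.7 mm, force 29.5 N. Pulling out along the tube's axis.

Request:
play_rows(increments=[[[-0.0041,-0.001,0.0091,0,0,0],[-0.0041,-0.001,0.0091,0,0,0],[-0.0041,-0.001,0.0091,0,0,0],[-0.0041,-0.001,0.0091,0,0,0],[-0.0041,-0.001,0.0091,0,0,0],[-0.0041,-0.001,0.0091,0,0,0],[-0.0041,-0.001,0.0091,0,0,0],[-0.008,0,0.03,0,0,0],[-0.008,0,0.03,0,0,0],[0,0,0,0,0,0],[0,0,0,0,0,0]]])

```text
time_s: 10.4
ee_pos: [0.5499, -0.0067, 0.2965]
ee_rot: [1.752, 2.216, 0.492]
wrist_force: [0.7, 0.2, -1.1]
grip_width: 0.0195
grasp_force: 29.9
```

```bash
python3 shot.py w8
```

```text
10.45 [ 0.5493 -0.0065  0.2947] [1.7545 2.2186 0.4914] [-0.34  0.08  1.85  0.3   0.87 -0.72] [-0.6  0.4 -0.7]
```

Request:
play_rows(increments=[[[-0.0116,0.01,0.004,-0.02,0.0849,0],[-0.0116,0.01,0.004,-0.02,0.0849,0],[-0.0116,0.01,0.004,-0.02,0.0849,0],[-0.0116,0.01,0.004,-0.02,0.0849,0],[-0.0116,0.01,0.004,-0.02,0.0849,0],[0,0.0292,0,0,0,-0.005],[0,0.0292,0,0,0,-0.005],[0,0.0292,0,0,0,-0.005],[0,0.0292,0,0,0,-0.005],[0,0.0292,-0.006,0,0,-0.005],[0,0.0292,-0.006,0,0,-0.005],[0,0.0292,-0.006,0,0,-0.005],[0,0.0292,-0.006,0,0,-0.005],[0,0.0292,-0.008,0,0,-0.005],[0,0.029,-0.008,0,0,-0.005],[0,0,0,0,0,0],[0,0,0,0,0,0],[0,0,0,0,0,0]]])

```text
time_s: 11.95
ee_pos: [0.4913, 0.3349, 0.2726]
ee_rot: [-2.008, -2.415, 0.005]
wrist_force: [0.0, 0.2, 0.5]
grip_width: 0.0195
grasp_force: 29.9
```

```bash
python3 shot.py w9
python3 - <<'E'
from fit import *
p,s=pickle.load(open("w9.pkl","rb")); im=cv2.imread("pics/w9.png")
Rt=R.from_rotvec(s["ee_rot"]).as_matrix(); print("z",np.round(Rt[:,2],4),"x",np.round(Rt[:,0],3))
# red cap mask vs model (tip at 43mm ahead, cap 43..73)
hs=cv2.cvtColor(im,cv2.COLOR_BGR2HSV); m=cv2.inRange(hs,(0,140,30),(7,255,255))|cv2.inRange(hs,(172,140,30),(180,255,255))
n,l,st,c=cv2.connectedComponentsWithStats(m); i=1+np.argmax(st[1:,4]); print(st[i],np.round(c[i],1))
for k in(.043,.065,.073,.108,.153): print(k,np.round(proj(p,s["ee_pos"]+Rt[:,2]*k,True),1))
u=proj(p,s["ee_pos"]+Rt[:,2]*.1,True).astype(int); cv2.imwrite("pics/c9.png",cv2.resize(im[u[1]-130:u[1]+130,u[0]-150:u[0]+150],None,fx=2.2,fy=2.2,interpolation=2)); print(u)
print("hole mouth px",proj(p,(.4913,.3353,.05),True))
E
```

```text
12.0 [0.4916 0.3345 0.2733] [-2.0099 -2.414   0.003 ] [ 0.41  0.36  1.47 -0.    1.32  0.23] [-0.6 -0.2 -0.9]
z [-0.0015 -0.0012 -1.    ] x [-0.181  0.983 -0.001]
[ 290  295   48   59 2296] [313.3 325.6]
0.043 [313.6 348.6]
0.065 [313.7 322.8]
0.073 [313.7 314.9]
0.108 [313.7 286.8]
0.153 [313.7 261.5]
[313 292]
hole mouth px [314.01227503 234.73807078]
```

View pics/c9.png

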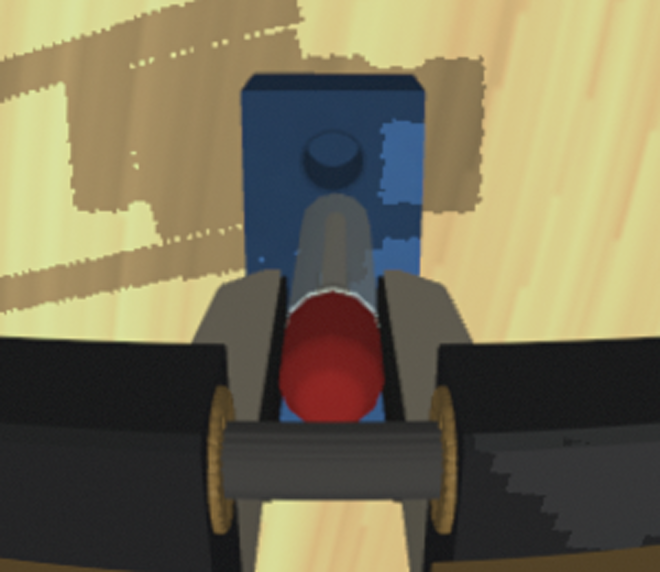

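The tube hangs upright and centred between the fingers at column 313.5. The hole in the picture is at (314.4, 234.7), which equals the prediction. I'll check the tube's offset along tool x from its lower silhouette.

Run:
```python
from fit import *
p,s=pickle.load(open("w9.pkl","rb")); Rt=R.from_rotvec(s["ee_rot"]).as_matrix()
for dx in(-.002,0,.002):
  for dl in(0,):
    def q(l,r): return s["ee_pos"]+Rt[:,2]*(l+dl)+Rt[:,0]*(dx+r)
    sil_b=min(proj(p,q(.143+.01*np.sin(a),.01*np.cos(a)),True)[1] for a in np.linspace(0,1.57,30))
    print(dx,"seam row",proj(p,q(.073,.01),True)[1],"bottom row",sil_b)
```

```text
-0.002 seam row 299.02032502429637 bottom row 253.68319303360295
0 seam row 294.96193139080634 bottom row 250.67175926263818
0.002 seam row 290.86548424705893 bottom row 247.64606651369093
```

The offset is zero: the seam is at row 295 and the bottom at 250.6, both as predicted. Lowering.

Request:
play_rows(increments=[[[0,0.0005,-0.012,0,0,0],[0,0,-0.012,0,0,0],[0,0,-0.012,0,0,0],[0,0,-0.012,0,0,0],[0,0,-0.008,0,0,0],[0,0,-0.008,0,0,0],[0,0,-0.008,0,0,0],[0,0,-0.008,0,0,0],[0,0,-0.008,0,0,0],[0,0,-0.008,0,0,0],[0,0,-0.006,0,0,0],[0,0,-0.003,0,0,0],[0,0,0,0,0,0],[0,0,0,0,0,0]]])

```text
time_s: 13.17
ee_pos: [0.4915, 0.3359, 0.1687]
ee_rot: [-2.009, -2.414, 0.001]
wrist_force: [-1.1, -1.4, -0.4]
grip_width: 0.0195
grasp_force: 29.9
```

Request:
play_rows(increments=[[[0,0,-0.002,0,0,0],[0,0,-0.002,0,0,0],[0,0,-0.001,0,0,0],[0,0,0,0,0,0],[0,0,0,0,0,0]]])

```text
time_s: 13.58
ee_pos: [0.4917, 0.3359, 0.1643]
ee_rot: [2.01, 2.415, 0.0]
wrist_force: [-2.1, -1.5, 2.7]
grip_width: 0.0196
grasp_force: 30.0
```

Request:
play_rows(increments=[[[0,0,0,0,0,0],[0,0,0,0,0,0],[0,0,0,0,0,0],[0,0,0,0,0,0],[0,0,0,0,0,0],[0,0,0,0,0,0],[0,0,0,0,0,0],[0,0,0.01,0,0,0],[0,0,0.02,0,0,0],[0,0,0.03,0,0,0],[0,0,0.03,0,0,0],[0,0,0.03,0,0,0]]], gripper=0.093)

```text
time_s: 14.58
ee_pos: [0.4915, 0.3359, 0.286]
ee_rot: [-2.01, -2.415, 0.0]
wrist_force: [0.8, 0.5, 0.4]
grip_width: 0.0914
grasp_force: 0.0
```

```bash
python3 shot.py w10
python3 - <<'E'
from fit import *
p,s=pickle.load(open("w10.pkl","rb")); im=cv2.imread("pics/w10.png")
hs=cv2.cvtColor(im,cv2.COLOR_BGR2HSV); m=cv2.inRange(hs,(0,140,30),(7,255,255))|cv2.inRange(hs,(172,140,30),(180,255,255))
n,l,st,c=cv2.connectedComponentsWithStats(m); i=1+np.argmax(st[1:,4]); print(st[i],np.round(c[i],1))
def pred(dx,dy,dz):
    P=[proj(p,(.4913+dx+r*np.cos(a),.3353+dy+r*np.sin(a),.12+dz+h),True) for h,r in((-.03,.01),(-.01,.01),(-.006,.0092),(-.003,.0071),(-.001,.0044)) for a in np.linspace(0,6.28,25)]
    P=np.array(P); return P.min(0),P.max(0)
for d in((0,0,0),(0,0,.005),(0,0,.02)): print(d,pred(*d))
E
```

```text
14.6333 [0.4937 0.337  0.2931] [2.0064 2.411  0.0156] [0.41 0.34 1.44 0.   1.35 0.23] [1.8 1.  4.7]
[301 234  27  31 665] [313.6 249.1]
(0, 0, 0) (array([298.93414983, 231.89578006]), array([326.47739654, 265.450997  ]))
(0, 0, 0.005) (array([298.67080457, 233.41790975]), array([326.71433925, 267.68886884]))
(0, 0, 0.02) (array([297.82224808, 238.31751913]), array([327.47808168, 274.91227841]))
```

The tube is home: its cap silhouette spans rows 234–264, against 232–265 predicted. Now back to the template.

Request:
play_rows(increments=[[[-0.0003,-0.0341,0,0,0,-0.0139],[-0.0003,-0.0341,0,0,0,-0.0139],[-0.0003,-0.0341,0,0,0,-0.0139],[-0.0003,-0.0341,0,0,0,-0.0139],[-0.0003,-0.0341,0,0,0,-0.0139],[-0.0003,-0.0341,0,0,0,-0.0139],[-0.0003,-0.0341,0,0,0,-0.0139],[-0.0003,-0.0341,0,0,0,-0.0139],[-0.0003,-0.0341,0,0,0,-0.0139],[-0.0003,-0.0341,0,0,0,-0.0139],[-0.0003,-0.0341,0,0,0,-0.0139],[-0.0003,-0.0341,0,0,0,-0.0139],[-0.0003,-0.0341,0,0,0,-0.0139],[-0.0003,-0.0341,0,0,0,-0.0139],[-0.0003,-0.0341,0,0,0,-0.0139],[-0.0003,-0.0341,0,0,0,-0.0139],[-0.0003,-0.0341,0,0,0,-0.0139],[-0.0003,-0.0341,0,0,0,-0.0139],[0,0,0,0,0,0],[0,0,0,0,0,0]]], gripper=0.093)

```text
time_s: 16.3
ee_pos: [0.486, -0.2795, 0.2842]
ee_rot: [2.299, 2.141, 0.0]
wrist_force: [-0.5, 0.3, -0.1]
grip_width: 0.0933
grasp_force: 0.0
```

Run:
```python
from h import *
s=sense(); Rt=R.from_rotvec(s["ee_rot"]).as_matrix(); print(s["time_s"],np.round(s["ee_pos"],4),"yaw",np.arctan2(Rt[1,1],Rt[0,1]),np.round(Rt[:,2],4),np.round(np.array([.4853,-.2779,.157])-s["ee_pos"],4),s["joints"])
```

```text
16.3 [ 0.486  -0.2795  0.2842] yaw -0.07073899995438328 [ 1.e-04  0.e+00 -1.e+00] [-0.0007  0.0016 -0.1272] [-7.20889050e-01  2.90487510e-01  1.53807436e+00  1.19530801e-04
  1.31296812e+00 -6.50180528e-01]
```

Request:
play_rows(increments=[[[-0.0007,0.0016,-0.014,0,0,0],[0,0,-0.014,0,0,0],[0,0,-0.014,0,0,0],[0,0,-0.014,0,0,0],[0,0,-0.014,0,0,0],[0,0,-0.014,0,0,0],[0,0,-0.014,0,0,0],[0,0,-0.014,0,0,0],[0,0,-0.01,0,0,0],[0,0,-0.005,0,0,0],[0,0,0,0,0,0],[0,0,0,0,0,0]]])

```text
time_s: 17.3
ee_pos: [0.4859, -0.2758, 0.1575]
ee_rot: [2.295, 2.146, 0.0]
wrist_force: [-0.1, -1.1, -0.2]
grip_width: 0.0928
grasp_force: 0.0
```

Request:
play_rows(increments=[[[0,0,0,0,0,0],[0,0,0,0,0,0],[0,0,0,0,0,0],[0,0,0,0,0,0],[0,0,0,0,0,0],[0,0,0,0,0,0],[0,0,0,0,0,0],[0,0,0,0,0,0],[0,0,0,0,0,0],[0,0,0,0,0,0],[0,0,0,0,0,0],[0,0,0,0,0,0],[0,0,0,0,0,0],[0,0,0,0,0,0],[0,0,0,0,0,0],[0,0,0,0,0,0]]], gripper=0.0)

```text
time_s: 18.63
ee_pos: [0.4856, -0.2762, 0.157]
ee_rot: [-2.295, -2.145, 0.0]
wrist_force: [0.3, -0.0, 0.5]
grip_width: 0.0078
grasp_force: 30.0
```

Gripped at 7.8 mm. Lifting straight out.

Request:
play_rows(increments=[[[0,0,0.008,0,0,0],[0,0,0.008,0,0,0],[0,0,0.008,0,0,0],[0,0,0.008,0,0,0],[0,0,0.012,0,0,0],[0,0,0.016,0,0,0],[0,0,0.02,0,0,0],[0,0,0.02,0,0,0],[0,0,0,0,0,0],[0,0,0,0,0,0]]])

```text
time_s: 19.47
ee_pos: [0.4862, -0.2766, 0.2588]
ee_rot: [2.292, 2.143, 0.001]
wrist_force: [-0.1, 0.4, -0.7]
grip_width: 0.0078
grasp_force: 30.0
```

Request:
play_rows(increments=[[[0.0012,0.0292,0,0,0,0.014],[0.0012,0.0292,0,0,0,0.014],[0.0012,0.0292,0,0,0,0.014],[0.0012,0.0292,0,0,0,0.014],[0.0012,0.0292,0,0,0,0.014],[0.0012,0.0292,0,0,0,0.014],[0.0012,0.0292,0,0,0,0.014],[0.0012,0.0292,0,0,0,0.014],[0.0012,0.0292,0,0,0,0.014],[0.0012,0.0292,0,0,0,0.014],[0.0012,0.0292,0,0,0,0.014],[0.0012,0.0292,0,0,0,0.014],[0.0012,0.0292,0,0,0,0.014],[0.0012,0.0292,0,0,0,0.014],[0.0012,0.0292,0,0,0,0.014],[0.0012,0.0292,0,0,0,0.014],[0.0012,0.0292,0,0,0,0.014],[0.0012,0.0292,0,0,0,0.014],[0,0,0,0,0,0],[0,0,0,0,0,0]]])

```text
time_s: 21.13
ee_pos: [0.5063, 0.2505, 0.2556]
ee_rot: [-2.003, -2.418, 0.003]
wrist_force: [0.1, -0.4, -0.9]
grip_width: 0.008
grasp_force: 30.0
```

```bash
python3 shot.py w11
python3 - <<'E'
from fit import *
p,s=pickle.load(open("w11.pkl","rb")); im=cv2.imread("pics/w11.png")
Rt=R.from_rotvec(s["ee_rot"]).as_matrix(); print("yaw",np.arctan2(Rt[1,1],Rt[0,1]),np.round(Rt[:,2],4))
for dx in(-.0017,0):
  for a,b in((.037,.039),(.147,.039)): print(dx,a,[np.round(proj(p,s["ee_pos"]+Rt@np.array([dx+b,y,a]),True),1).tolist() for y in(-.004,.004)])
print("slot ends",[np.round(proj(p,(.5076-np.sin(.1814)*y,.2468+np.cos(.1814)*y,.05),True),1) for y in(-.044,.044)])
cv2.imwrite("pics/c11.png",cv2.resize(im[130:390,160:460],None,fx=2.2,fy=2.2,interpolation=2))
E
```

```text
21.1833 [0.5065 0.2495 0.2558] [-2.0052 -2.4171  0.0036] [ 0.26  0.32  1.57 -0.    1.26  0.07] [ 0.8 -0.9 -0.3]
yaw 0.18576811628782755 [-0.0023 -0.0011 -1.    ]
-0.0017 0.037 [[300.9, 263.2], [324.7, 263.2]]
-0.0017 0.147 [[306.7, 208.3], [319.5, 208.3]]
0 0.037 [[300.9, 258.4], [324.7, 258.4]]
0 0.147 [[306.7, 205.6], [319.5, 205.6]]
slot ends [array([314.1, 295.8]), array([314.8, 190.6])]
```

View pics/c11.png

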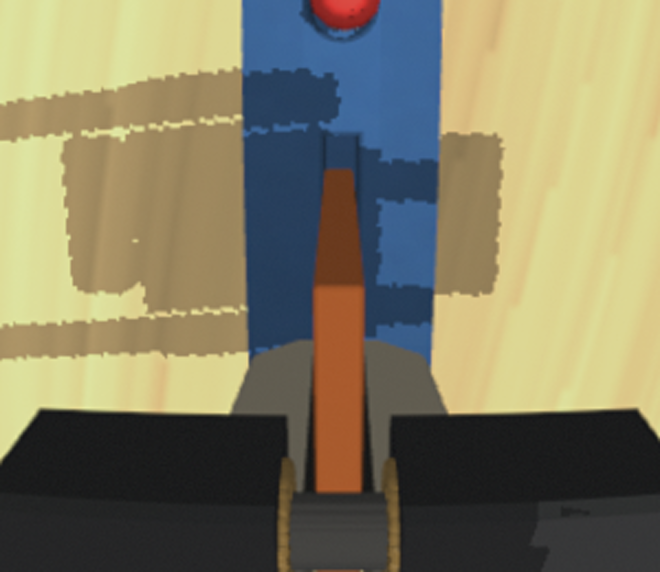

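The template hangs straight, with its bottom edge at columns 307–321, row 206. Its along-slot offset is about -0.4 mm. The slot centreline is about 1 px to the right of it and everything is in line. Small correction, then lower.

Request:
play_rows(increments=[[[0.0008,-0.0022,-0.01,0,0,-0.003],[0,0,-0.012,0,0,0],[0,0,-0.012,0,0,0],[0,0,-0.01,0,0,0],[0,0,-0.006,0,0,0],[0,0,-0.006,0,0,0],[0,0,-0.006,0,0,0],[0,0,-0.006,0,0,0],[0,0,0,0,0,0],[0,0,0,0,0,0]]])

```text
time_s: 22.02
ee_pos: [0.508, 0.2471, 0.1889]
ee_rot: [-2.011, -2.413, 0.001]
wrist_force: [1.4, 0.6, -0.6]
grip_width: 0.0079
grasp_force: 30.0
```

Inside the mouth by about 8 mm with almost no force. Continuing.

Request:
play_rows(increments=[[[0,0,-0.006,0,0,0],[0,0,-0.006,0,0,0],[0,0,-0.006,0,0,0],[0,0,-0.005,0,0,0],[0,0,-0.003,0,0,0],[0,0,-0.002,0,0,0],[0,0,-0.002,0,0,0],[0,0,-0.001,0,0,0],[0,0,0,0,0,0],[0,0,0,0,0,0]]])

```text
time_s: 22.85
ee_pos: [0.5081, 0.2472, 0.1582]
ee_rot: [2.011, 2.413, 0.0]
wrist_force: [0.2, 0.5, -0.7]
grip_width: 0.008
grasp_force: 30.0
```

Request:
play_rows(increments=[[[0,0,0,0,0,0],[0,0,0,0,0,0],[0,0,0,0,0,0],[0,0,0,0,0,0],[0,0,0,0,0,0],[0,0,0,0,0,0],[0,0,0,0,0,0],[0,0,0,0,0,0],[0,0,0.02,0,0,0],[0,0,0.03,0,0,0],[0,0,0.04,0,0,0],[0,0,0.04,0,0,0],[0,-0.03,0.02,0,0,0],[0,-0.03,0.02,0,0,0],[0,0,0,0,0,0],[0,0,0,0,0,0],[0,0,0,0,0,0]]], gripper=0.093)

```text
time_s: 24.27
ee_pos: [0.5078, 0.1872, 0.3275]
ee_rot: [-2.012, -2.412, 0.0]
wrist_force: [0.8, 0.6, -0.8]
grip_width: 0.0932
grasp_force: 0.0
```

```bash
python3 shot.py w12
python3 - <<'E'
from fit import *
p,s=pickle.load(open("w12.pkl","rb")); im=cv2.imread("pics/w12.png")
C=lambda d,z:(.5016+np.cos(.1814)*d[0]-np.sin(.1814)*d[1],.2793+np.sin(.1814)*d[0]+np.cos(.1814)*d[1],z)
S=3; u=proj(p,C((0,0),.1),True).astype(int); x,y=max(u[0]-110,0),max(u[1]-110,0); c=cv2.resize(im[y:y+200,x:x+220],None,fx=S,fy=S,interpolation=2)
box=[C((a,-.033+b),.12) for a,b in((-.004,-.039),(.004,-.039),(.004,.039),(-.004,.039))]
caps=[C((.01*np.cos(t)*r,.057+.01*np.sin(t)*r),z) for z,r in((.09,1),(.11,1),(.114,.92),(.117,.71)) for t in np.linspace(0,6.28,20)]
P=lambda L:np.float32([proj(p,q,True) for q in L])
for h in(P(box),cv2.convexHull(P(caps)).reshape(-1,2)): cv2.polylines(c,[np.round((h-[x,y]+.5)*S).astype(np.int32)],True,(255,255,255),1)
cv2.imwrite("pics/fin.png",c)
E
```

```text
24.3167 [0.5075 0.1876 0.327 ] [-2.0102e+00 -2.4122e+00  1.7000e-03] [ 0.15  0.23  1.52  0.    1.4  -0.03] [-0.2  1.  -0.2]
```

View pics/fin.png

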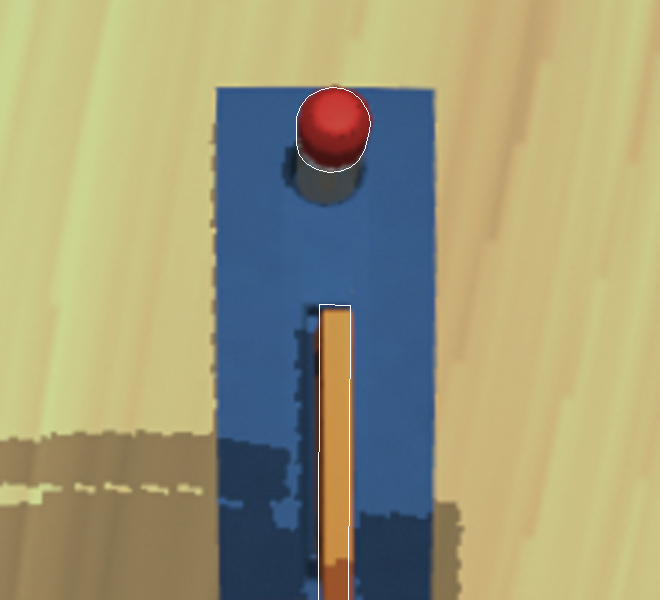

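Both objects lie on the outlines predicted for fully home, within about 1–2 px, and the gripper is clear. Handing in.

```bash
python3 -c "
from workcell import *
print(hand_in())"
```

```text
the job is handed in; nothing more can be done
None
```

The red-capped tube is in the caddy's round hole and the orange template is in its slot. The last wrist picture shows both fully home and let go, to within 1–2 pixels, and I handed the job in at about 24 s; no verdict was returned.

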